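Run down the loose wing nut of the flower press

ROBOT

A 6-joint arm with a two-finger parallel gripper is mounted at the origin on the work surface. World frame = base frame: x ahead of the robot, y to its left, z up, the work surface at z = 0. Lengths are in m, angles in rad, forces in N, time in s.
With the tool pointing down it reaches from about 0.25 to 0.775 m from the base axis. Payload 8.9 kg.
Tool frame: the origin (TCP) lies at the very end of the fingers, on their centre line; the grasp point (between the pads) lies 19 mm behind it; z points along the fingers, y is the line along which they close (so a half turn about z gives the same grasp; the last joint's range is limited). The gripper opens to 85 mm and grips with 20 to 120 N. Pads are 22 mm wide; open, the fingers measure 114 mm over their backs; the gripper's body (76 mm by 85 mm) begins 54 mm behind the grasp point. The pads swing forward as they close: fully open they stand 13 mm farther back than shut.
Start: joints at [1.152, 0.291, -0.153, 1.127, 0, 1.431], TCP at [0.145, 0.505, 0.197] pointing down, gripper open.
Joint ranges: [-2.52, 2.52], [-0.91, 1.74], [-1.3, 1.37], [-1.96, 2.02], [-1.52, 1.47], [-3.14, 3.14]. Speed limits (rad/s): [2.22, 2.22, 2.79, 3.14, 3.14, 3.14].

INTERFACE

Orientations are given as a unit quaternion [x, y, z, w].
In Python, from bench import ctrl gives the robot as it stands.
- The arm moves only by the tool jog_arm, never from a script. Its arguments are lists of equal length, an entry for each row: "xyz": the shift along the tool's x, y, z in units of 50 mm (1.0 is 50 mm), a list of three; "delta_rot": the turn, a rotation vector about the tool's x, y, z in units of 6 degrees (1.0 is 6 degrees), a list of three; "gripper": the closure, from 0 (fully open) to 1 (shut). A call has 1 to 20 rows; each row is the pose to reach, as a shift and turn from the pose commanded when the call began, along the tool's axes at that moment; what a row does not reach only later rows make up. A row lasts 1/8 s, in which the tool goes at most 62.5 mm and 10.7 degrees, less where a joint would pass 70% of its speed; a pose out of reach is approached as far as the arm can. A call with a gripper value outside its range is refused whole. The fingers move at their own pace and stop on an object; "force" is the grip in N (left out, the last holds). Time passes only in rows, so rows that repeat a pose let the fingers close. It gives the time, the measured TCP pose, the force, the opening and the grip force at its end, in the units of the state.
- ctrl.get_state(): the state, without advancing time (a new reading comes with each control period).
- ctrl.capture(name): name is "side" or "top" or "wrist"; returns (picture, depth): 384x512x3 uint8, red, green, blue; 384x512 float32, m along the optical axis (not along the pixel's ray), 0 where there is no reading.
- ctrl.get_calibration(name): a dict with "K" (3x3 intrinsics, pixels), "eye" and "orientation" of the camera in the world; the wrist camera has in their place "mount" (4x4, takes a point from camera to tool coordinates, whose origin is the TCP and whose axes are the flange's). Camera axes: x right, y up, looking along -z (the intrinsics and any distortion apply to the point x, -y, -z); pixel columns grow to the right and rows downward; lengths in m; the calibration is good to about 2 mm. A picture is of the moment at which its call begins: read the wrist's pose just before it. get_calibration takes no time and is no camera call.
- ctrl.sign_off(): hands the job in; it is judged then, once.
The state is a dict: "time": time; "qpos": joint angles; "joint_velocities": joint speeds; "effort": joint torques, N m; "tcp_pos": TCP position; "eef_rot": TCP orientation; "ft_force": force on the tool from outside, world axes, zero at the start; "wrist_torque": the same for the moment, N m; "opening": finger opening in m; "grasp_force": force on a finger pad.
Only numpy, scipy, OpenCV 4.12 (cv2) and the standard library are available. Lean on these libraries where they do the work, as an engineer would, in place of code of your own. Each camera call takes 0.05 s, during which the arm holds its last target. There are 200 camera calls.

TASK

One of the four wing nuts on the flower press, the brass one, is still loose: spin it clockwise down its bolt with repeated strokes of a fingertip against its wings, until it sits finger-tight on its washer. Only push the wings round: do not take the nut between the fingers, do not shove or lift the press, and leave the egg, glue stick and felt pen where they are.

Things in the scene. Friction and masses are not known exactly. Their poses are not given: they have to be found in the camera images.
- press: Flower press, loose on the table, 1.5 kg: plywood boards 190 x 190 x 12 mm, card layers between, pale green lid with a flower. Origin: centre of its underside, z up, x and y along its edges. Top face 52 mm up. 10 mm bolts at x, y = +-67 mm end 84 mm up; a washer 30 mm across, 2 mm thick at each. The brass nut is at (+67, +67); the three grey steel wing nuts are tight and do not turn.
- seat (a point): Point on the axis of the brass nut's bolt at the upper face of its washer, 54 mm above the table, fixed to the press.
- brass_nut: Loose brass wing nut. Origin: on its axis, at its underside; x along its wings (either way), z up. Round hub 20 mm across, 12 mm high. Two opposite wings 5 mm thick with round ears (discs 15 mm across), 51 mm over their ends: each ear spans 10.5 to 25.5 mm from the axis and 10 to 25 mm above the underside. Seated, the underside is 54 mm above the table.
- nut_turn (a joint): Turn of the brass nut in rad: 0 = seated finger-tight on its washer (a firm stop; wings then along the press's x axis), negative = still to be turned. Grows when turned clockwise seen from above; the nut sinks 1.5 mm a turn. It starts 0.7 to 1.3 turns from its seat. Turning takes about 0.02 N m, 1 to 2 N at the wings; it stays where it is left.
- egg: Bystander: painted wooden egg fixed on its small turned stand, 42 mm across, 81 mm high overall. Origin at the centre of its underside.
- glue: Bystander: standing glue stick, white and yellow with a red cap, 30 mm across, 90 mm high. Origin at the centre of its underside.
- pen: Bystander: felt pen lying on the table, white with a green cap, 140 mm long, 11 mm thick. Origin at the middle of its underside, x along it.

How it is judged:
By the outcome, as a careful person would: the job done as asked, in the order asked, and still so for the second after the job is handed in, with the robot touching nothing.
It also fails if it takes over 72 s, if anything falls off the work surface, if the arm or the gripper's body presses on something with over 40 N, if the wrist force passes 120 N, or if a joint passes its speed limit or range.

## Working session

There is one attempt and no reset: what is moved stays moved. The work goes in short steps, Python scripts to look and compute and a tool call to move; the robot and the scene stay as the last step left them, time stands still between calls to the robot, and variables do not carry over. Pictures are saved under pics/ and viewed, at most 14 in all, crops included, and the job is handed in when it is done.

Besides the shell and the picture viewer there is one more tool, called after "Call:" as name(argument=value, ...), one argument or row to a line, values as JSON. jog_arm: Moves the arm, as the interface text tells. Its arguments: {"type":"object","properties":{"xyz":{"type":"array","items":{"type":"array","items":{"type":"number"}}},"delta_rot":{"type":"array","items":{"type":"array","items":{"type":"number"}}},"gripper":{"type":"array","items":{"type":"number"}},"force":{"type":"number"}},"required":["xyz","delta_rot","gripper"]}

```bash
mkdir -p pics
cat > h.py <<'E'
import numpy as np, cv2
from bench import ctrl
from scipy.spatial.transform import Rotation as R
def cam(n):
    s=ctrl.get_state(); p,d=ctrl.capture(n); c=ctrl.get_calibration(n); return s,p,d,c
def pose(c,s):
    if 'mount' in c:
        T=np.eye(4);T[:3,:3]=R.from_quat(s['eef_rot']).as_matrix();T[:3,3]=s['tcp_pos'];return T@np.array(c['mount'])
    T=np.eye(4);T[:3,3]=c['eye'];o=np.array(c['orientation']);T[:3,:3]=o if o.shape==(3,3) else R.from_quat(o).as_matrix();return T
def ray(c,s,uv):
    uv=np.atleast_2d(uv).astype(float);K=np.array(c['K']);T=pose(c,s)
    u=cv2.undistortPoints(uv[:,None],K,np.array(c['dist'],float) if 'dist' in c else None)[:,0]
    return T[:3,3],(T[:3,:3]@np.c_[u[:,0],-u[:,1],-np.ones(len(u))].T).T
def onz(c,s,uv,z):
    o,d=ray(c,s,uv);return o+d*((z-o[2])/d[:,2])[:,None]
def save(n,p): cv2.imwrite('pics/'+n+'.png',p[:,:,::-1])
E
python3 - <<'E'
from h import *
ims=[]
for n in['top','side']:
    s,p,d,c=cam(n);print(n,{k:np.round(v,4).tolist() if not isinstance(v,str) else v for k,v in c.items()});save(n+'1',p);np.savez(n+'1',p=p,d=d)
print(s)
print(ctrl.get_calibration('wrist'))
E
```

```text
top {'K': [[347.0845, 0.0, 262.2877], [0.0, 347.0845, 191.3535], [0.0, 0.0, 1.0]], 'eye': [0.4194, 0.014, 0.721], 'orientation': [-0.0848, 0.0866, 0.7302, -0.6725]}
side {'K': [[377.2023, 0.0, 257.6452], [0.0, 377.2023, 191.9126], [0.0, 0.0, 1.0]], 'eye': [0.3211, -0.4204, 0.4942], 'orientation': [0.4103, -0.1125, -0.2366, 0.8735]}
{'time': 0.05, 'qpos': array([ 1.15172909e+00,  2.91277498e-01, -1.54113737e-01,  1.12673797e+00,
       -3.76465671e-05,  1.43148263e+00]), 'joint_velocities': array([ 1.49449881e-04, -1.19867403e-03, -1.75983086e-03,  5.34126825e-05,
       -2.39097029e-03,  1.06398413e-03]), 'effort': array([ 1.46899718e-03, -5.38491797e+01,  3.32282925e+01,  9.02238971e-03,
       -2.21795649e-04, -2.90922605e-05]), 'tcp_pos': array([0.14477503, 0.50412798, 0.1965385 ]), 'eef_rot': array([ 1.39421048e-01,  9.90232966e-01, -6.45821413e-04, -1.65561331e-04]), 'ft_force': array([-0.12683856, -0.14756456,  0.61352247]), 'wrist_torque': array([-0.01672211,  0.02821634,  0.00176312]), 'grasp_force': 0.0, 'opening': 0.08540077931581601}
{'K': array([[342.64176574,   0.        , 253.95641373],
       [  0.        , 342.64176574, 188.50515297],
       [  0.        ,   0.        ,   1.        ]]), 'mount': array([[-1.72223479e-03,  9.59968310e-01,  2.80103335e-01,
         7.15569234e-02],
       [ 9.99998372e-01,  1.80395223e-03, -3.39338627e-05,
         1.26865995e-03],
       [-5.37868470e-04,  2.80102821e-01, -9.59969854e-01,
        -1.77397509e-01],
       [ 0.00000000e+00,  0.00000000e+00,  0.00000000e+00,
         1.00000000e+00]])}
```

View pics/top1.png

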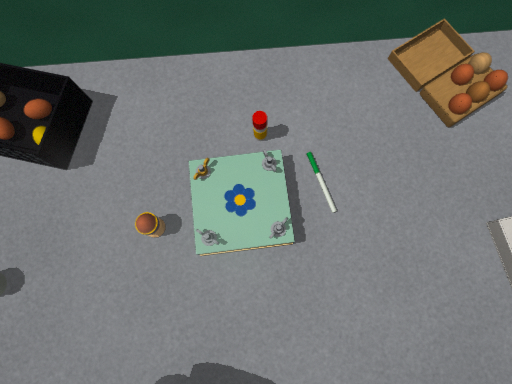

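View pics/side1.png

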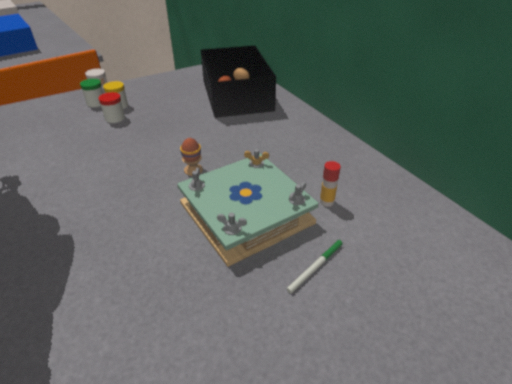

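Top view: press with the brass nut at about (202,170), egg at (148,224), glue at (260,125), pen at (321,182). The other nuts are at (269,162), (209,238) and (279,229).

Run:
```python
from h import *
for n in['top','side']:
    z=np.load(n+'1.npz');p=z['p'];c=ctrl.get_calibration(n);h=cv2.cvtColor(p,cv2.COLOR_RGB2HSV)
    m=cv2.inRange(h,(60,50,80),(88,140,255));cs,_=cv2.findContours(m,0,2);k=max(cs,key=cv2.contourArea)
    k=cv2.convexHull(k);P=onz(c,None,k[:,0],.052)[:,:2].astype(np.float32)
    print(n,'press',cv2.minAreaRect(P*1000), cv2.boxPoints(cv2.minAreaRect(P*1000)).round().tolist())
    b=cv2.inRange(h,(12,140,60),(28,255,255));l,_,st,ce=cv2.connectedComponentsWithStats(b)
    for i in range(1,l):
        if st[i,4]>15: print('  brass',ce[i].round(1),st[i,4],onz(c,None,ce[i],.077).round(3))
    # bystanders
z=np.load('top1.npz');c=ctrl.get_calibration('top')
for nm,uv,zz in[('egg',(148,223),.06),('glue',(260,118),.09),('penA',(310,154),.005),('penB',(334,210),.005),('nutbolt',(202,170),.08)]: print(nm,onz(c,None,uv,zz).round(3))
```

```text
top press ((571.7191772460938, 51.13846206665039), (188.93756103515625, 189.11891174316406), 2.561004877090454) [[473.0, 141.0], [482.0, -48.0], [670.0, -39.0], [662.0, 150.0]]
  brass [441.3  70.2] 5078 [[ 0.807 -0.387  0.077]]
  brass [ 37.9 133.6] 177 [[0.735 0.444 0.077]]
  brass [260.1 134.2] 84 [[0.696 0.    0.077]]
  brass [201.9 169.5] 88 [[0.632 0.119 0.077]]
  brass [239.6 199.5] 90 [[0.566 0.05  0.077]]
  brass [147.5 223. ] 125 [[0.536 0.225 0.077]]
side press ((623.004150390625, -138.09988403320312), (45.82525634765625, 10.783440589904785), 15.485761642456055) [[599.0, -139.0], [602.0, -149.0], [647.0, -137.0], [644.0, -127.0]]
  brass [44.5 76.7] 3041 [[0.322 0.734 0.077]]
  brass [113.2  86.4] 184 [[0.469 0.576 0.077]]
  brass [190.3 150.8] 67 [[0.526 0.192 0.077]]
  brass [327.7 194.2] 155 [[ 0.678 -0.052  0.077]]
  brass [245.3 192.1] 57 [[0.558 0.024 0.077]]
egg [[0.539 0.23  0.06 ]]
glue [[ 0.725 -0.002  0.09 ]]
penA [[ 0.672 -0.106  0.005]]
penB [[ 0.544 -0.142  0.005]]
nutbolt [[0.63  0.119 0.08 ]]
```

Call:
jog_arm(
  xyz=[
    [-11.5, -4.66, 0.4],
    [-11.5, -4.66, 0.4],
    [-11.5, -4.66, 0.4],
    [-11.5, -4.66, 0.4],
    [-11.5, -4.66, 0.4],
    [-11.5, -4.66, 0.4],
    [-11.5, -4.66, 0.4],
    [-11.5, -4.66, 0.4],
    [-11.5, -4.66, 0.4],
    [-11.5, -4.66, 0.4],
    [-11.5, -4.66, 0.4],
    [-11.5, -4.66, 0.4],
    [-11.5, -4.66, 0.4],
    [-11.5, -4.66, 0.4],
    [-11.5, -4.66, 0.4],
    [-11.5, -4.66, 0.4],
    [-11.5, -4.66, 0.4],
    [-11.5, -4.66, 0.4],
  ],
  delta_rot=[
    [0, 0, -12.8],
    [0, 0, -12.8],
    [0, 0, -12.8],
    [0, 0, -12.8],
    [0, 0, -12.8],
    [0, 0, -12.8],
    [0, 0, -12.8],
    [0, 0, -12.8],
    [0, 0, -12.8],
    [0, 0, -12.8],
    [0, 0, -12.8],
    [0, 0, -12.8],
    [0, 0, -12.8],
    [0, 0, -12.8],
    [0, 0, -12.8],
    [0, 0, -12.8],
    [0, 0, -12.8],
    [0, 0, -12.8],
  ],
  gripper=[1, 1, 1, 1, 1, 1, 1, 1, 1, 1, 1, 1, 1, 1, 1, 1, 1, 1],
  force=40,
)

```text
time: 2.35
tcp_pos: [0.6333, 0.1219, 0.1772]
eef_rot: [-0.506, 0.863, -0.0, 0.0]
ft_force: [0.3, -0.1, -0.1]
opening: -0.0
grasp_force: 0.0
```

Run:
```python
from h import *
s,p,d,c=cam('wrist');save('w1',p);np.savez('w1',p=p,d=d,pos=s['tcp_pos'],rot=s['eef_rot'])
print(s['time'],s['tcp_pos'],s['qpos'],s['opening'])
K=np.array(c['K']);T=np.linalg.inv(pose(c,s));q=T@np.r_[.6357,.121,.084,1];print(K[0,2]+K[0,0]*q[0]/-q[2],K[1,2]-K[1,1]*q[1]/-q[2])
```

```text
2.35 [0.63325012 0.12193743 0.17715772] [ 7.69389490e-02  5.33697994e-01  1.67847318e-01  1.20485203e+00
  8.79170392e-06 -9.83750653e-01] -3.7185166072699664e-05
250.06098310989412 178.2385316148461
```

View pics/w1.png

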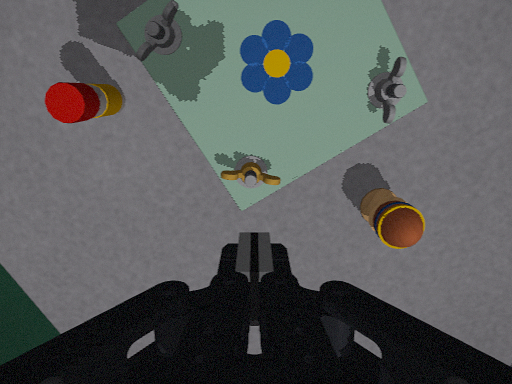

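Wrist view: bolt tip at (251,180), brass ears at about (230,174) and (272,181), closed fingertips end near (255,232).

```bash
cat >> h.py <<'E'
def nut(s,p,c,z=.0725,r=32):
    "brass ears by colour -> centre, wing angle (deg mod 180)"
    K=np.array(c['K']);q=np.linalg.inv(pose(c,s))@np.r_[.635,.1205,z,1];u=K[0,2]+K[0,0]*q[0]/-q[2];v=K[1,2]-K[1,1]*q[1]/-q[2]
    h=cv2.cvtColor(p,cv2.COLOR_RGB2HSV);b=cv2.inRange(h,(10,130,70),(28,255,255))
    ys,xs=np.nonzero(b);P=onz(c,s,np.c_[xs,ys],z)[:,:2];P=P[np.hypot(*(P-[.635,.1205]).T)<r/1000]
    (cx,cy),(w,hh),a=cv2.minAreaRect((P*1000).astype(np.float32))
    e=np.linalg.svd(P-P.mean(0))[2][0]
    return len(P),(cx,cy),(w,hh),np.degrees(np.arctan2(e[1],e[0]))%180
E
python3 - <<'E'
from h import *
z=np.load('w1.npz');c=ctrl.get_calibration('wrist');s=dict(tcp_pos=z['pos'],eef_rot=z['rot'])
print(nut(s,z['p'],c,.0745)); print('bolt',onz(c,s,(251,180),.084))
p=z['p'];h=cv2.cvtColor(p,cv2.COLOR_RGB2HSV)
m=cv2.inRange(h,(60,30,60),(88,140,255));print([p[190,250],p[174,228],z['d'][174,228],z['d'][179,251]])
T=pose(c,s)
for uv in[(228,174),(274,180),(251,180),(251,205),(254,235)]:
    o,dd=ray(c,s,uv);print(uv,(o+dd[0]*z['d'][uv[1],uv[0]]).round(4))
E
```

```text
(459, (633.8055419921875, 118.67973327636719), (17.011058807373047, 49.501007080078125), np.float64(143.7511225218994))
bolt [[0.63576359 0.12266974 0.084     ]]
[array([125, 151, 136], dtype=uint8), array([104,  80,  32], dtype=uint8), np.float32(0.28175262), np.float32(0.27981582)]
(228, 174) [0.6502 0.1097 0.0808]
(274, 180) [0.6196 0.1327 0.0809]
(251, 180) [0.6357 0.1226 0.0845]
(251, 205) [ 6.612e-01  1.666e-01 -2.000e-04]
(254, 235) [0.6282 0.1138 0.2188]
```

Call:
jog_arm(
  xyz=[
    [0.37, 0.49, 0],
    [0.37, 0.49, 0.4],
    [0.37, 0.49, 1.0],
    [0.37, 0.49, 1.6],
    [0.37, 0.49, 2.0],
    [0.37, 0.49, 2.22],
    [0.37, 0.49, 2.22],
    [0.37, 0.49, 2.22],
  ],
  delta_rot=[
    [0, 0, 1.2],
    [0, 0, 1.2],
    [0, 0, 1.2],
    [0, 0, 1.2],
    [0, 0, 1.2],
    [0, 0, 1.2],
    [0, 0, 1.2],
    [0, 0, 1.2],
  ],
  gripper=[1, 1, 1, 1, 1, 1, 1, 1],
)

```text
time: 3.4
tcp_pos: [0.6036, 0.1177, 0.067]
eef_rot: [-0.451, 0.893, -0.0, 0.001]
ft_force: [-0.0, -0.1, 0.1]
opening: -0.0002
grasp_force: 0.0
```

```bash
cat >> h.py <<'E'
A=np.array([.6357,.1217])
def rt(s):
    "tool x yaw, wing-frame T,R of TCP (mm)"
    X=R.from_quat(s['eef_rot']).as_matrix();d=np.r_[s['tcp_pos'][:2]-A,0]
    return np.degrees(np.arctan2(X[1,0],X[0,0]))%360,1000*d@X[:,0],1000*d@X[:,1],s['tcp_pos'][2],s['qpos'].round(2),s['ft_force'].round(2)
def stroke(T,Rr,T1,R1,angs):
    "rows: from T,Rr to orbit at T1,R1 turned by angs (deg)"
    for a in np.radians(angs):
        print([round(float(T1*np.cos(a)-R1*np.sin(a)-T)/50,2),round(float(T1*np.sin(a)+R1*np.cos(a)-Rr)/50,2),0],end=', ')
    print()
E
python3 - <<'E'
from h import *
s,p,d,c=cam('wrist');save('w2',p);print(rt(s))
_,T,Rr,*_=rt(s)
stroke(T,Rr,13,Rr,[0]); stroke(T,Rr,13,Rr,range(6,115,6))
E
```

```text
(np.float64(233.5644485915351), np.float64(22.301249167472424), np.float64(23.478933265922763), np.float64(0.06702324656223088), array([ 0.07,  0.55, -0.1 ,  0.92, -0.  , -0.86]), array([-0.05, -0.14,  0.1 ]))
[-0.19, 0.0, 0], 
[-0.24, 0.02, 0], [-0.29, 0.04, 0], [-0.34, 0.06, 0], [-0.4, 0.07, 0], [-0.46, 0.07, 0], [-0.51, 0.06, 0], [-0.57, 0.05, 0], [-0.62, 0.04, 0], [-0.67, 0.02, 0], [-0.72, -0.01, 0], [-0.77, -0.04, 0], [-0.81, -0.08, 0], [-0.85, -0.12, 0], [-0.89, -0.16, 0], [-0.92, -0.21, 0], [-0.94, -0.26, 0], [-0.96, -0.31, 0], [-0.97, -0.37, 0], [-0.98, -0.42, 0],
```

View pics/w2.png

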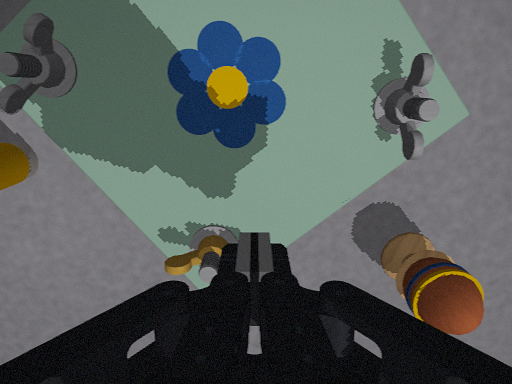

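Call:
jog_arm(
  xyz=[
    [-0.19, 0, 0],
    [-0.24, 0.02, 0],
    [-0.29, 0.04, 0],
    [-0.34, 0.06, 0],
    [-0.4, 0.07, 0],
    [-0.46, 0.07, 0],
    [-0.51, 0.06, 0],
    [-0.57, 0.05, 0],
    [-0.62, 0.04, 0],
    [-0.67, 0.02, 0],
    [-0.72, -0.01, 0],
    [-0.77, -0.04, 0],
    [-0.81, -0.08, 0],
    [-0.85, -0.12, 0],
    [-0.89, -0.16, 0],
    [-0.92, -0.21, 0],
    [-0.94, -0.26, 0],
    [-0.96, -0.31, 0],
    [-0.97, -0.37, 0],
    [-0.98, -0.42, 0],
  ],
  delta_rot=[
    [0, 0, 0],
    [0, 0, 1],
    [0, 0, 2],
    [0, 0, 3],
    [0, 0, 4],
    [0, 0, 5],
    [0, 0, 6],
    [0, 0, 7],
    [0, 0, 8],
    [0, 0, 9],
    [0, 0, 10],
    [0, 0, 11],
    [0, 0, 12],
    [0, 0, 13],
    [0, 0, 14],
    [0, 0, 15],
    [0, 0, 16],
    [0, 0, 17],
    [0, 0, 18],
    [0, 0, 19],
  ],
  gripper=[1, 1, 1, 1, 1, 1, 1, 1, 1, 1, 1, 1, 1, 1, 1, 1, 1, 1, 1, 1],
)

```text
time: 5.95
tcp_pos: [0.6495, 0.1452, 0.0665]
eef_rot: [0.505, 0.863, 0.0, 0.0]
ft_force: [-0.0, -0.4, 0.9]
opening: 0.0001
grasp_force: 0.0
```

Run:
```python
from h import *
s,p,d,c=cam('top');save('t2',cv2.resize(p[130:290,120:330],None,fx=3,fy=3));print(rt(ctrl.get_state()))
```

```text
(np.float64(119.0979700517647), np.float64(13.51434887749997), np.float64(23.66814039861192), np.float64(0.06651728940205698), array([0.11, 0.64, 0.06, 0.99, 0.  , 1.17]), array([0.06, 0.01, 0.55]))
```

View pics/t2.png

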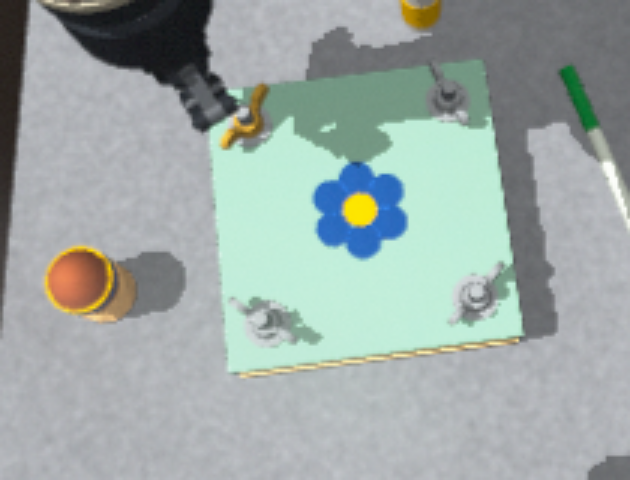

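Run:
```python
from h import *
c=ctrl.get_calibration('top');K=np.array(c['K']);T=np.linalg.inv(pose(c,None))
def px(P):
    q=T@np.r_[P,1];return (K[0,2]+K[0,0]*q[0]/-q[2]).round(1),(K[1,2]-K[1,1]*q[1]/-q[2]).round(1)
for a in(143.5,29.5):
    r=np.radians(a);v=.018*np.array([np.cos(r),np.sin(r)]);print(a,[px(np.r_[A+k*v,.074]) for k in(-1,1)])
print('tcp',px([.6495,.1452,.0665]),'axis',px(np.r_[A,.084]),px([.7,.12,.08]))
s,p,d,_=cam('top');i=np.load('top1.npz')
for q in(i['p'],p):
    print(nut(None,q,c,.0745))
```

```text
143.5 [(np.float64(206.0), np.float64(160.9)), (np.float64(195.6), np.float64(175.9))]
29.5 [(np.float64(205.7), np.float64(175.7)), (np.float64(196.0), np.float64(161.1))]
tcp (np.float64(189.4), np.float64(163.8)) axis (np.float64(199.9), np.float64(166.8)) (np.float64(199.9), np.float64(136.5))
(96, (632.8905639648438, 117.37987518310547), (17.876096725463867, 47.23344039916992), np.float64(146.81082191121024))
(94, (632.8905639648438, 117.37987518310547), (17.876096725463867, 47.23344039916992), np.float64(146.7874222582909))
```

Run:
```python
from h import *
s,p,d,c=cam('side');save('s2',cv2.resize(p[90:270,150:360],None,fx=3.3,fy=3.3,interpolation=2))
K=np.array(c['K']);T=np.linalg.inv(pose(c,s));t=ctrl.get_state()['tcp_pos']
for P in(t,np.r_[A,.084],np.r_[A,.054]):
    q=T@np.r_[P,1];print((K[0,2]+K[0,0]*q[0]/-q[2]-150)*3.3,(K[1,2]-K[1,1]*q[1]/-q[2]-90)*3.3)
```

```text
349.2720289987792 195.76723991021345
349.1166128291538 195.8667808415508
349.1576397085768 237.05436161743827
```

View pics/s2.png

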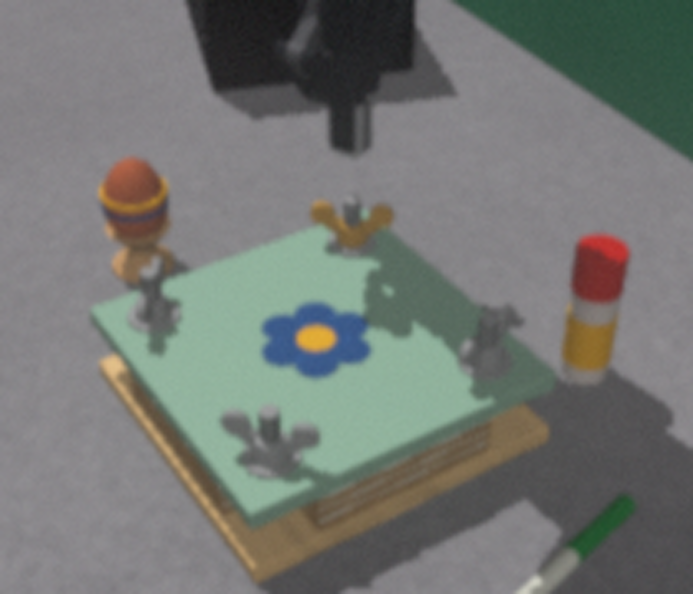

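The side crop shows the finger clearly above the nut (tip at (349,155), the bolt top at (352,200)), so the stroke passed over it and the nut hasn't moved. I'll check where the tip really is with depth.

Run:
```python
from h import *
s,p,d,c=cam('side');print(s['tcp_pos'],s['eef_rot'],s['opening'])
for u,v in[(255,135),(252,133),(259,133),(255,128),(255,138),(256,152)]:
    o,r=ray(c,s,(u,v));print('side',u,v,p[v,u],(o+r[0]*d[v,u]).round(4))
s,p,d,c=cam('wrist')
for u,v in[(255,236),(242,236),(268,236),(255,250)]:
    o,r=ray(c,s,(u,v));P=(o+r[0]*d[v,u]);print('wrist',u,v,p[v,u],P.round(4),d[v,u])
s,p,d,c=cam('top')
for u,v in[(188,170),(190,166),(187,160)]:
    o,r=ray(c,s,(u,v));print('top',u,v,p[v,u],(o+r[0]*d[v,u]).round(4))
```

```text
[0.64935237 0.14503245 0.06638104] [5.02436748e-01 8.64613900e-01 2.35282299e-04 2.51424315e-04] -0.0001307480157908042
side 255 135 [58 57 59] [0.641  0.1338 0.1088]
side 252 133 [46 47 46] [0.6375 0.1395 0.1114]
side 259 133 [86 84 86] [0.6491 0.1322 0.1117]
side 255 128 [45 45 46] [0.6414 0.1344 0.124 ]
side 255 138 [129 128 130] [ 0.7255  0.2803 -0.0017]
side 256 152 [106 107 108] [0.6337 0.1174 0.0809]
wrist 255 236 [12 15 16] [0.6441 0.156  0.109 ] 0.14617065
wrist 242 236 [82 83 87] [0.6394 0.1532 0.1088] 0.14644124
wrist 268 236 [85 85 85] [0.649  0.1587 0.109 ] 0.14626604
wrist 255 250 [22 20 17] [0.6442 0.1559 0.122 ] 0.13374107
top 188 170 [54 56 64] [0.5948 0.1224 0.1932]
top 190 166 [116 120 123] [0.6004 0.1185 0.1956]
top 187 160 [ 94 100 104] [0.6079 0.1213 0.2038]
```

Call:
jog_arm(
  xyz=[
    [-0.03, -1.08, 0],
    [-0.03, -1.08, 0],
    [-0.03, -1.08, 0],
    [-0.03, -1.08, 0],
    [-0.03, -1.08, 0],
    [-0.03, -1.08, 0],
    [-0.03, -1.08, 0],
    [-0.03, -1.08, 0],
    [-0.03, -1.08, 0],
    [-0.03, -1.08, 0],
    [-0.03, -1.08, 0],
    [-0.03, -1.08, 0],
    [-0.03, -1.08, 0],
    [-0.03, -1.08, 0],
    [-0.03, -1.08, 0.3],
    [-0.03, -1.08, 0.5],
    [-0.03, -1.08, 0.65],
    [-0.03, -1.08, 0.78],
    [-0.03, -1.08, 0.78],
    [-0.03, -1.08, 0.78],
  ],
  delta_rot=[
    [0, 0, -19.05],
    [0, 0, -19.05],
    [0, 0, -19.05],
    [0, 0, -19.05],
    [0, 0, -19.05],
    [0, 0, -19.05],
    [0, 0, -19.05],
    [0, 0, -19.05],
    [0, 0, -19.05],
    [0, 0, -19.05],
    [0, 0, -19.05],
    [0, 0, -19.05],
    [0, 0, -19.05],
    [0, 0, -19.05],
    [0, 0, -19.05],
    [0, 0, -19.05],
    [0, 0, -19.05],
    [0, 0, -19.05],
    [0, 0, -19.05],
    [0, 0, -19.05],
  ],
  gripper=[1, 1, 1, 1, 1, 1, 1, 1, 1, 1, 1, 1, 1, 1, 1, 1, 1, 1, 1, 1],
)

```text
time: 8.75
tcp_pos: [0.6029, 0.1167, 0.0274]
eef_rot: [-0.453, 0.892, -0.0, 0.0]
ft_force: [0.1, 0.4, -0.5]
opening: -0.0
grasp_force: 0.0
```

Run:
```python
from h import *
s,p,d,c=cam('wrist');print(rt(s));_,T,Rr,*_=rt(s)
for u,v in[(255,236),(245,236),(265,236)]:
    o,r=ray(c,s,(u,v));P=(o+r[0]*d[v,u]);print(P.round(4))
S=cam('side');q=cv2.resize(S[1][90:210,180:340],None,fx=3,fy=3,interpolation=2);w=cv2.resize(p[150:330,130:400],None,fx=2,fy=2)
cv2.imwrite('pics/c3.png',np.vstack([np.hstack([q,np.zeros((360,60,3),np.uint8)])[:,:540],])[:,:,::-1])
stroke(T,Rr,13,Rr,[0]); stroke(T,Rr,13,Rr,range(6,115,6))
```

```text
(np.float64(233.86951870144802), np.float64(23.40542450542687), np.float64(23.566781450775764), np.float64(0.027367236516690763), array([ 0.07,  0.59, -0.15,  0.83,  0.  , -0.87]), array([ 0.14,  0.41, -0.55]))
[0.5965 0.1097 0.0693]
[0.6    0.1072 0.0694]
[0.5932 0.1125 0.0686]
[-0.21, 0.0, 0], 
[-0.26, 0.02, 0], [-0.31, 0.04, 0], [-0.37, 0.06, 0], [-0.42, 0.07, 0], [-0.48, 0.07, 0], [-0.53, 0.06, 0], [-0.59, 0.05, 0], [-0.64, 0.04, 0], [-0.7, 0.02, 0], [-0.75, -0.01, 0], [-0.79, -0.04, 0], [-0.84, -0.08, 0], [-0.88, -0.12, 0], [-0.91, -0.16, 0], [-0.94, -0.21, 0], [-0.96, -0.26, 0], [-0.98, -0.32, 0], [-1.0, -0.37, 0], [-1.0, -0.43, 0],
```

View pics/c3.png

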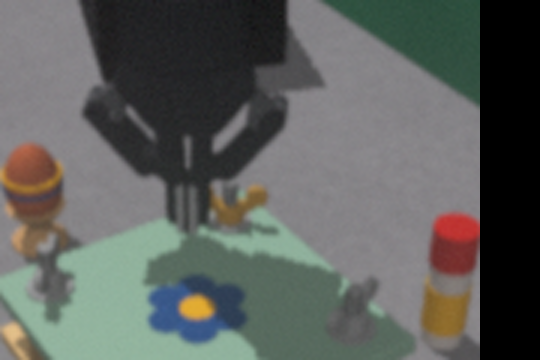

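Side crop: the tip is now at ear height beside the left ear, at about (190,230), with the knuckles above the bolt. Starting stroke 1.

Call:
jog_arm(
  xyz=[
    [-0.21, 0, 0],
    [-0.26, 0.02, 0],
    [-0.31, 0.04, 0],
    [-0.37, 0.06, 0],
    [-0.42, 0.07, 0],
    [-0.48, 0.07, 0],
    [-0.53, 0.06, 0],
    [-0.59, 0.05, 0],
  ],
  delta_rot=[
    [0, 0, 0],
    [0, 0, 1],
    [0, 0, 2],
    [0, 0, 3],
    [0, 0, 4],
    [0, 0, 5],
    [0, 0, 6],
    [0, 0, 7],
  ],
  gripper=[1, 1, 1, 1, 1, 1, 1, 1],
)

```text
time: 9.85
tcp_pos: [0.6182, 0.1426, 0.0272]
eef_rot: [-0.102, 0.995, 0.0, -0.0]
ft_force: [-0.3, -0.2, 0.5]
opening: 0.0004
grasp_force: 0.5
```

Run:
```python
from h import *
s,p,d,c=cam('top');print(rt(s),nut(None,p,c,.0745));_,T,Rr,*_=rt(s)
w=cam('wrist');print(nut(w[0],w[1],w[3]))
stroke(T,Rr,13,23.5,range(6,91,6))
```

```text
(np.float64(191.68611712817534), np.float64(12.911228982570943), np.float64(24.04400050070221), np.float64(0.02715404845736851), array([ 0.11,  0.63, -0.08,  0.86,  0.  , -0.09]), array([-0.34, -0.18,  0.52])) (0, (0.0, 0.0), (0.0, 0.0), np.float64(0.0))
(999, (629.5819702148438, 112.09503936767578), (13.420181274414062, 37.77895736694336), np.float64(123.5035222854853))
[-0.05, 0.01, 0], [-0.1, 0.03, 0], [-0.16, 0.05, 0], [-0.21, 0.05, 0], [-0.27, 0.06, 0], [-0.32, 0.05, 0], [-0.38, 0.04, 0], [-0.43, 0.03, 0], [-0.49, 0.01, 0], [-0.54, -0.02, 0], [-0.58, -0.05, 0], [-0.62, -0.09, 0], [-0.66, -0.13, 0], [-0.7, -0.17, 0], [-0.73, -0.22, 0], h.py:23: RuntimeWarning: Mean of empty slice.
  e=np.linalg.svd(P-P.mean(0))[2][0]
  ret = um.true_divide(
```

Call:
jog_arm(
  xyz=[
    [-0.05, 0.01, 0],
    [-0.1, 0.03, 0],
    [-0.16, 0.05, 0],
    [-0.21, 0.05, 0],
    [-0.27, 0.06, 0],
    [-0.32, 0.05, 0],
    [-0.38, 0.04, 0],
    [-0.43, 0.03, 0],
    [-0.49, 0.01, 0],
    [-0.54, -0.02, 0],
    [-0.58, -0.05, 0],
    [-0.62, -0.09, 0],
    [-0.62, -0.09, 0],
    [-0.56, 0.1, 0],
    [-0.56, 0.1, -0.4],
    [-0.56, 0.1, -1],
    [-0.56, 0.1, -1.6],
    [-0.56, 0.1, -1.6],
  ],
  delta_rot=[
    [0, 0, 1],
    [0, 0, 2],
    [0, 0, 3],
    [0, 0, 4],
    [0, 0, 5],
    [0, 0, 6],
    [0, 0, 7],
    [0, 0, 8],
    [0, 0, 9],
    [0, 0, 10],
    [0, 0, 11],
    [0, 0, 12],
    [0, 0, 12],
    [0, 0, 12],
    [0, 0, 12],
    [0, 0, 12],
    [0, 0, 12],
    [0, 0, 12],
  ],
  gripper=[1, 1, 1, 1, 1, 1, 1, 1, 1, 1, 1, 1, 1, 1, 1, 1, 1, 1],
)

```text
time: 12.2
tcp_pos: [0.6458, 0.1535, 0.1098]
eef_rot: [0.5, 0.866, 0.001, 0.002]
ft_force: [0.1, 0.3, -1.0]
opening: 0.0001
grasp_force: 0.0
```

Run:
```python
from h import *
s,p,d,c=cam('wrist');print(rt(s),nut(s,p,c,.074));save('w4',p)
```

```text
(np.float64(120.022473986801), np.float64(22.50190564642073), np.float64(24.688723133977962), np.float64(0.10977660223304599), array([0.12, 0.6 , 0.11, 1.07, 0.  , 1.17]), array([ 0.12,  0.32, -1.03])) (880, (632.9385986328125, 127.62387084960938), (49.459346771240234, 20.023880004882812), np.float64(39.10108798371711))
```

View pics/w4.png

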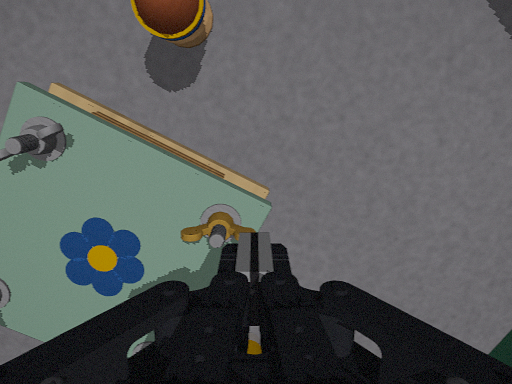

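Wrist view: the wings now lie across the image, ears at (192,235) and (242,231), so the nut has turned to about 30°. Next is stroke 2 on the other wing.

Call:
jog_arm(
  xyz=[
    [0, 0, 0],
    [-0.1, -0.1, 0],
    [-0.2, -0.2, 0],
    [-0.3, -0.3, 0],
    [-0.4, -0.4, 0],
    [-0.5, -0.5, 0],
    [-0.6, -0.6, 0],
    [-0.7, -0.7, 0],
    [-0.8, -0.8, 0],
    [-0.9, -0.96, 0],
    [-0.9, -0.96, 0],
    [-0.9, -0.96, 0],
    [-0.9, -0.96, 0],
    [-0.9, -0.96, 0],
    [-0.9, -0.96, 0],
    [-0.9, -0.96, 0],
    [-0.9, -0.96, 0],
    [-0.9, -0.96, 0],
    [-0.9, -0.96, 0],
    [-0.9, -0.96, 0],
  ],
  delta_rot=[
    [0, 0, -1.7],
    [0, 0, -3.4],
    [0, 0, -5.1],
    [0, 0, -6.8],
    [0, 0, -8.5],
    [0, 0, -10.2],
    [0, 0, -11.9],
    [0, 0, -13.6],
    [0, 0, -15.3],
    [0, 0, -17],
    [0, 0, -18.7],
    [0, 0, -20.4],
    [0, 0, -22.1],
    [0, 0, -23.8],
    [0, 0, -25.5],
    [0, 0, -27.2],
    [0, 0, -28.5],
    [0, 0, -29.5],
    [0, 0, -29.5],
    [0, 0, -29.5],
  ],
  gripper=[1, 1, 1, 1, 1, 1, 1, 1, 1, 1, 1, 1, 1, 1, 1, 1, 1, 1, 1, 1],
)

```text
time: 14.75
tcp_pos: [0.6246, 0.0899, 0.1064]
eef_rot: [0.852, -0.524, -0.0, 0.0]
ft_force: [-0.3, -0.1, -0.9]
opening: 0.0002
grasp_force: 0.0
```

Run:
```python
from h import *
s,p,d,c=cam('wrist');print(rt(s),nut(s,p,c,.074));_,T,Rr,*_=rt(s)
t=cam('top');print(nut(None,t[1],t[3],.074))
stroke(T,Rr,22,23.5,[0]);stroke(T,Rr,13,23.5,range(0,109,6))
```

```text
(np.float64(296.7754629556696), np.float64(23.43058940396648), np.float64(24.222145087567554), np.float64(0.10641762337799193), array([ 0.03,  0.55,  0.01,  1.03,  0.  , -2.01]), array([-0.31, -0.09, -0.91])) (622, (639.8427734375, 117.76518249511719), (49.09440994262695, 20.13041877746582), np.float64(40.77838676923193))
(0, (0.0, 0.0), (0.0, 0.0), np.float64(0.0))
[-0.03, -0.01, 0], 
[-0.21, -0.01, 0], [-0.26, 0.01, 0], [-0.31, 0.03, 0], [-0.37, 0.04, 0], [-0.42, 0.05, 0], [-0.48, 0.05, 0], [-0.53, 0.05, 0], [-0.59, 0.04, 0], [-0.64, 0.02, 0], [-0.7, 0.0, 0], [-0.75, -0.02, 0], [-0.79, -0.06, 0], [-0.84, -0.09, 0], [-0.87, -0.13, 0], [-0.91, -0.18, 0], [-0.94, -0.22, 0], [-0.96, -0.27, 0], [-0.98, -0.33, 0], [-1.0, -0.38, 0], h.py:23: RuntimeWarning: Mean of empty slice.
  e=np.linalg.svd(P-P.mean(0))[2][0]
  ret = um.true_divide(
```

Call:
jog_arm(
  xyz=[
    [-0.03, 0, 0.5],
    [-0.03, 0, 1.1],
    [-0.03, 0, 1.5],
    [-0.03, 0, 1.6],
    [-0.21, -0.01, 1.6],
    [-0.26, 0.01, 1.6],
    [-0.31, 0.03, 1.6],
    [-0.37, 0.04, 1.6],
    [-0.42, 0.05, 1.6],
    [-0.48, 0.05, 1.6],
    [-0.53, 0.05, 1.6],
    [-0.59, 0.04, 1.6],
    [-0.64, 0.02, 1.6],
    [-0.7, 0, 1.6],
    [-0.75, -0.02, 1.6],
    [-0.79, -0.06, 1.6],
    [-0.84, -0.09, 1.6],
    [-0.87, -0.13, 1.6],
    [-0.91, -0.18, 1.6],
    [-0.94, -0.22, 1.6],
  ],
  delta_rot=[
    [0, 0, 0],
    [0, 0, 0],
    [0, 0, 0],
    [0, 0, 0],
    [0, 0, 0],
    [0, 0, 1],
    [0, 0, 2],
    [0, 0, 3],
    [0, 0, 4],
    [0, 0, 5],
    [0, 0, 6],
    [0, 0, 7],
    [0, 0, 8],
    [0, 0, 9],
    [0, 0, 10],
    [0, 0, 11],
    [0, 0, 12],
    [0, 0, 13],
    [0, 0, 14],
    [0, 0, 15],
  ],
  gripper=[1, 1, 1, 1, 1, 1, 1, 1, 1, 1, 1, 1, 1, 1, 1, 1, 1, 1, 1, 1],
)

```text
time: 17.35
tcp_pos: [0.6141, 0.1371, 0.0284]
eef_rot: [-0.231, 0.973, -0.0, 0.001]
ft_force: [-0.8, -1.0, -0.3]
opening: 0.0002
grasp_force: 0.5
```

Run:
```python
from h import *
s,p,d,c=cam('wrist');print(rt(s),nut(s,p,c,.073));_,T,Rr,*_=rt(s)
stroke(T,Rr,13,23.5,range(6,121,6))
```

```text
(np.float64(206.66684679398517), np.float64(12.380509942148246), np.float64(23.46321126343509), np.float64(0.028374892258059045), array([ 0.1 ,  0.62, -0.1 ,  0.85, -0.  , -0.36]), array([-0.77, -0.99, -0.28])) (1189, (632.795166015625, 110.88628387451172), (14.027856826782227, 37.45344924926758), np.float64(139.02481012179462))
[-0.04, 0.03, 0], [-0.09, 0.04, 0], [-0.15, 0.06, 0], [-0.2, 0.07, 0], [-0.26, 0.07, 0], [-0.31, 0.06, 0], [-0.37, 0.05, 0], [-0.42, 0.04, 0], [-0.48, 0.02, 0], [-0.52, -0.01, 0], [-0.57, -0.04, 0], [-0.61, -0.08, 0], [-0.65, -0.12, 0], [-0.69, -0.16, 0], [-0.72, -0.21, 0], [-0.74, -0.26, 0], [-0.76, -0.31, 0], [-0.77, -0.37, 0], [-0.78, -0.42, 0], [-0.78, -0.48, 0],
```

Call:
jog_arm(
  xyz=[
    [-0.04, 0.03, 0],
    [-0.09, 0.04, 0],
    [-0.15, 0.06, 0],
    [-0.2, 0.07, 0],
    [-0.26, 0.07, 0],
    [-0.31, 0.06, 0],
    [-0.37, 0.05, 0],
    [-0.42, 0.04, 0],
    [-0.48, 0.02, 0],
    [-0.52, -0.01, 0],
    [-0.57, -0.04, 0],
    [-0.61, -0.08, 0],
    [-0.65, -0.12, 0],
    [-0.69, -0.16, 0],
    [-0.69, -0.16, 0],
    [-0.67, 0.02, 0],
    [-0.67, 0.02, -0.5],
    [-0.67, 0.02, -1.2],
    [-0.67, 0.02, -1.6],
    [-0.67, 0.02, -1.6],
  ],
  delta_rot=[
    [0, 0, 1],
    [0, 0, 2],
    [0, 0, 3],
    [0, 0, 4],
    [0, 0, 5],
    [0, 0, 6],
    [0, 0, 7],
    [0, 0, 8],
    [0, 0, 9],
    [0, 0, 10],
    [0, 0, 11],
    [0, 0, 12],
    [0, 0, 13],
    [0, 0, 14],
    [0, 0, 14],
    [0, 0, 14],
    [0, 0, 14],
    [0, 0, 14],
    [0, 0, 14],
    [0, 0, 14],
  ],
  gripper=[1, 1, 1, 1, 1, 1, 1, 1, 1, 1, 1, 1, 1, 1, 1, 1, 1, 1, 1, 1],
)

```text
time: 19.9
tcp_pos: [0.6441, 0.1534, 0.109]
eef_rot: [0.477, 0.879, 0.001, 0.001]
ft_force: [0.6, -0.4, -0.6]
opening: 0.0001
grasp_force: 0.0
```

Run:
```python
from h import *
s,p,d,c=cam('wrist');print(rt(s),nut(s,p,c,.073));_,T,Rr,*_=rt(s)
h=cv2.cvtColor(p,cv2.COLOR_RGB2HSV)
m=cv2.inRange(h,(60,30,60),(95,140,255));k=max(cv2.findContours(m,0,2)[0],key=cv2.contourArea)
P=onz(c,s,k[:,0],.052)[:,:2]
# lines of the two press edges near nut corner: fit hull edges
H=cv2.convexHull((P*1000).astype(np.float32))[:,0];E=np.roll(H,-1,0)-H;L=np.hypot(*E.T)
for i in np.argsort(-L)[:4]: print('edge',H[i],L[i],np.degrees(np.arctan2(E[i,1],E[i,0]))%90)
stroke(T,Rr,13,23.5,range(0,43,6))
save('w5',p)
```

```text
(np.float64(122.9862276974892), np.float64(21.96467087101689), np.float64(24.30848528287895), np.float64(0.10895960920217607), array([0.12, 0.6 , 0.11, 1.07, 0.  , 1.12]), array([ 0.58, -0.37, -0.57])) (895, (632.8634033203125, 127.39530944824219), (49.668731689453125, 20.301593780517578), np.float64(42.21506324608183))
edge [655.1168 153.9596] 165.38257 2.4775848
edge [475.59042  99.17637] 153.02884 21.126114
edge [572.3764   -40.661278] 134.58884 53.420536
edge [655.35266  73.40585] 58.838608 81.8936
[-0.18, -0.02, 0], [-0.23, 0.01, 0], [-0.28, 0.03, 0], [-0.34, 0.04, 0], [-0.39, 0.05, 0], [-0.45, 0.05, 0], [-0.51, 0.05, 0], [-0.56, 0.04, 0],
```

View pics/w5.png

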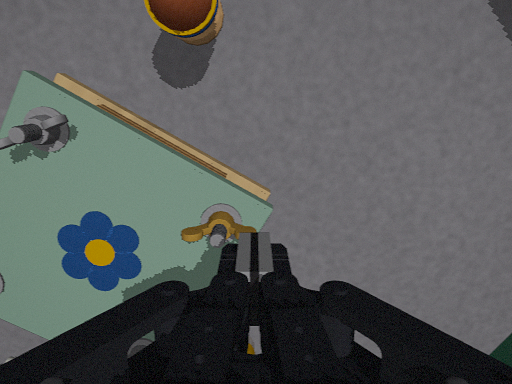

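Wrist view: ears at (192,235) and (242,231) again, at about 42°, with roughly 40° left and the press not moved. Now the final stroke.

Call:
jog_arm(
  xyz=[
    [0, 0, 0.5],
    [0, 0, 1.1],
    [0, 0, 1.5],
    [0, 0, 1.65],
    [0, 0, 1.65],
    [-0.18, -0.02, 1.65],
    [-0.23, 0.01, 1.65],
    [-0.28, 0.03, 1.65],
    [-0.34, 0.04, 1.65],
    [-0.39, 0.05, 1.65],
    [-0.39, 0.05, 1.65],
  ],
  delta_rot=[
    [0, 0, 0],
    [0, 0, 0],
    [0, 0, 0],
    [0, 0, 0],
    [0, 0, 0],
    [0, 0, 0],
    [0, 0, 1],
    [0, 0, 2],
    [0, 0, 3],
    [0, 0, 4],
    [0, 0, 4],
  ],
  gripper=[1, 1, 1, 1, 1, 1, 1, 1, 1, 1, 1],
)

```text
time: 21.32
tcp_pos: [0.6566, 0.1371, 0.0254]
eef_rot: [0.65, 0.76, 0.0, 0.0]
ft_force: [0.6, -0.3, -0.0]
opening: 0.0
grasp_force: 0.0
```

Run:
```python
from h import *
s=ctrl.get_state();print(rt(s));_,T,Rr,*_=rt(s)
stroke(T,Rr,13,23.5,range(2,31,2))
```

```text
(np.float64(98.88634197703591), np.float64(12.027152929930804), np.float64(23.025643321241667), np.float64(0.02535429336065493), array([ 0.1 ,  0.69,  0.03,  0.91, -0.  ,  1.51]), array([ 0.64, -0.29, -0.04]))
[0.0, 0.02, 0], [-0.01, 0.03, 0], [-0.03, 0.03, 0], [-0.05, 0.04, 0], [-0.07, 0.05, 0], [-0.08, 0.05, 0], [-0.1, 0.06, 0], [-0.12, 0.06, 0], [-0.14, 0.07, 0], [-0.16, 0.07, 0], [-0.18, 0.07, 0], [-0.19, 0.07, 0], [-0.21, 0.08, 0], [-0.23, 0.08, 0], [-0.25, 0.08, 0],
```

Call:
jog_arm(
  xyz=[
    [-0.01, 0.01, 0],
    [-0.03, 0.02, 0],
    [-0.05, 0.02, 0],
    [-0.06, 0.03, 0],
    [-0.08, 0.04, 0],
    [-0.08, 0.04, 0],
  ],
  delta_rot=[
    [0, 0, 0.33],
    [0, 0, 0.67],
    [0, 0, 1],
    [0, 0, 1.33],
    [0, 0, 1.67],
    [0, 0, 1.67],
  ],
  gripper=[1, 1, 1, 1, 1, 1],
)

```text
time: 22.08
tcp_pos: [0.6586, 0.1352, 0.0248]
eef_rot: [0.714, 0.7, 0.001, -0.001]
ft_force: [1.1, 6.1, 1.4]
opening: 0.0
grasp_force: 3.4
```

Call:
jog_arm(
  xyz=[
    [-0.02, 0.01, 0],
    [-0.04, 0.01, 0],
    [-0.04, 0.01, 0],
  ],
  delta_rot=[
    [0, 0, 0.33],
    [0, 0, 0.67],
    [0, 0, 0.67],
  ],
  gripper=[1, 1, 1],
)

```text
time: 22.45
tcp_pos: [0.6598, 0.1332, 0.0249]
eef_rot: [0.738, 0.674, 0.001, -0.0]
ft_force: [3.0, 6.9, -0.1]
opening: 0.0002
grasp_force: 3.6
```

Run:
```python
from h import *
s,p,d,c=cam('side')
st=ctrl.get_state();print(rt(st),st['wrist_torque'])
w=cam('wrist');print(nut(w[0],w[1],w[3],.072));save('w6',cv2.resize(w[1][140:300,130:330],None,fx=3,fy=3,interpolation=2))
```

```text
(np.float64(84.81340840836553), np.float64(13.709313263008218), np.float64(22.91402854249909), np.float64(0.024930187543955172), array([0.09, 0.69, 0.04, 0.91, 0.  , 1.75]), array([3.05, 7.92, 0.95])) [ 1.42856252 -0.60015392  0.03908286]
(636, (636.9434204101562, 132.22073364257812), (19.697433471679688, 9.654458999633789), np.float64(39.496266860648376))
```

View pics/w6.png

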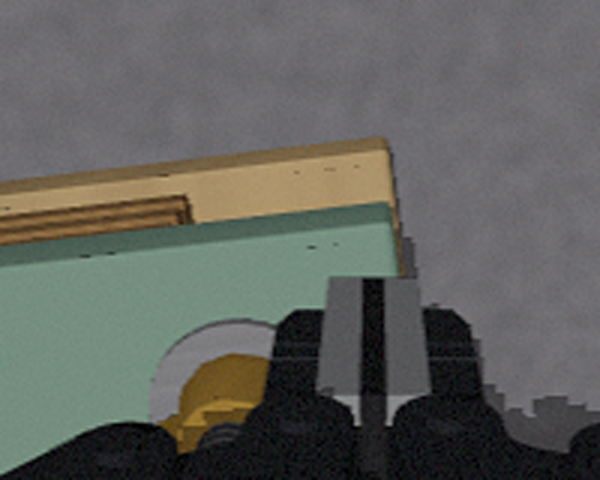

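Crop: the finger rests on the wing and the press edge is visible above it. Force rose to about 8 N, so the nut is at its stop. Backing off to check.

Call:
jog_arm(
  xyz=[
    [0.08, 0, 0],
    [0.2, 0, 0],
    [0.2, 0, -0.5],
    [0.2, 0, -1.1],
    [0.2, 0, -1.7],
    [0.2, 0, -1.7],
    [0.2, 0, -1.7],
  ],
  delta_rot=[
    [0, 0, 0],
    [0, 0, 0],
    [0, 0, 0],
    [0, 0, 0],
    [0, 0, 0],
    [0, 0, 0],
    [0, 0, 0],
  ],
  gripper=[1, 1, 1, 1, 1, 1, 1],
)

```text
time: 23.42
tcp_pos: [0.6593, 0.1418, 0.1088]
eef_rot: [0.738, 0.674, -0.001, -0.0]
ft_force: [0.1, -0.5, -0.3]
opening: -0.0003
grasp_force: 0.0
```

Run:
```python
from h import *
s,p,d,c=cam('wrist');print(rt(s),nut(s,p,c,.0715))
h=cv2.cvtColor(p,cv2.COLOR_RGB2HSV)
m=cv2.inRange(h,(60,30,60),(95,140,255));k=max(cv2.findContours(m,0,2)[0],key=cv2.contourArea)
P=onz(c,s,k[:,0],.052)[:,:2]
H=cv2.convexHull((P*1000).astype(np.float32))[:,0];E=np.roll(H,-1,0)-H;L=np.hypot(*E.T)
for i in np.argsort(-L)[:3]: print('edge',H[i],L[i],np.degrees(np.arctan2(E[i,1],E[i,0]))%90)
save('w7',cv2.resize(p[150:300,100:350],None,fx=3,fy=3,interpolation=2))
for uv in[(0,0)]: pass
b=cv2.inRange(h,(10,130,70),(28,255,255));ys,xs=np.nonzero(b);o,r=ray(c,s,np.c_[xs,ys]);Q=o+r*d[ys,xs][:,None]
Q=Q[(np.hypot(*(Q[:,:2]-A).T)<.03)&(Q[:,2]>.068)];print(len(Q),'ear top z',np.percentile(Q[:,2],[50,90,98]))
e=Q[:,:2]-A;e=e[np.hypot(*e.T)>.012];print(np.median(np.degrees(np.arctan2(e[:,1],e[:,0]))%180), len(e))
for sg in(1,-1):
    g=e[e[:,0]*sg>0]
    if len(g): print(sg,len(g),g.mean(0)+A)
```

```text
(np.float64(84.81548698808461), np.float64(22.189010096510405), np.float64(21.644355466996274), np.float64(0.10879367570595966), array([ 0.1 ,  0.63,  0.16,  1.1 , -0.  ,  1.77]), array([ 0.1 , -0.53, -0.33])) (856, (636.6028442382812, 126.06603240966797), (50.305606842041016, 19.70836067199707), np.float64(10.862388704817647))
edge [651.3941  151.67746] 160.26163 1.7563477
edge [479.43222   32.759922] 140.49335 15.389202
edge [474.96313 119.5676 ] 78.84534 1.7754211
399 ear top z [0.07407458 0.07906774 0.07970642]
8.82675296172846 295
1 98 [0.65510566 0.1238844 ]
-1 197 [0.61878299 0.12169346]
```

View pics/w7.png

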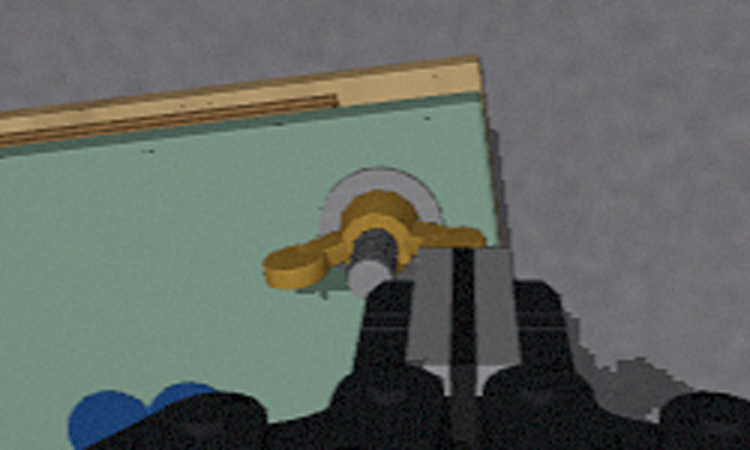

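Crop: the nut is nearly parallel to the press edge, ears at (295,268) and (465,237). I'll clear the arm and compare the press pose and wing angle in the top view.

Call:
jog_arm(
  xyz=[
    [1, 0, -0.5],
    [2, 0, -1],
    [3, 0, -1],
    [4, 0, -1],
    [4, 0, -1],
    [4, 0, -1],
  ],
  delta_rot=[
    [0, 0, 0],
    [0, 0, 0],
    [0, 0, 0],
    [0, 0, 0],
    [0, 0, 0],
    [0, 0, 0],
  ],
  gripper=[1, 1, 1, 1, 1, 1],
)

```text
time: 24.22
tcp_pos: [0.6772, 0.3407, 0.1581]
eef_rot: [0.738, 0.675, -0.001, -0.0]
ft_force: [0.4, -0.1, 0.3]
opening: 0.0004
grasp_force: 0.0
```

Run:
```python
from h import *
c=ctrl.get_calibration('top');q=cam('top')[1];i=np.load('top1.npz')['p'];cs=ctrl.get_calibration('side');qs=cam('side')[1];iS=np.load('side1.npz')['p']
def flower(p,c):
    h=cv2.cvtColor(p,cv2.COLOR_RGB2HSV);b=cv2.inRange(h,(100,120,50),(125,255,255));l,_,st,ce=cv2.connectedComponentsWithStats(b);j=[k for k in range(1,l) if 100<st[k,4]<2000]
    return [(st[k,4],onz(c,None,ce[k],.052).round(4)[0,:2]) for k in j]
for p in(i,q):
    h=cv2.cvtColor(p,cv2.COLOR_RGB2HSV);m=cv2.inRange(h,(60,50,50),(88,140,255));k=max(cv2.findContours(m,0,2)[0],key=cv2.contourArea)
    P=onz(c,None,cv2.convexHull(k)[:,0],.052)[:,:2].astype(np.float32);print(cv2.minAreaRect(P*1000),flower(p,c),nut(None,p,c,.072))
print(flower(iS,cs),flower(qs,cs))
v=np.hstack([cv2.resize(x[130:270,170:310],(400,400),interpolation=2) for x in(i,q)]);save('cmp',v)
```

```text
((952.7232055664062, -2.71917724609375), (1171.2808837890625, 172.74928283691406), 84.9497299194336) [(np.int32(586), array([0.5719, 0.0515]))] (96, (633.7161254882812, 117.7796630859375), (17.945240020751953, 47.41606521606445), np.float64(146.81082191121024))
((952.5428466796875, -4.71392822265625), (1175.286865234375, 172.7576141357422), 84.9497299194336) [(np.int32(593), array([0.5717, 0.0505]))] (71, (638.045166015625, 117.71205139160156), (15.690844535827637, 47.516578674316406), np.float64(4.650935074417163))
[(np.int32(1192), array([0.2781, 1.2639])), (np.int32(327), array([0.5709, 0.049 ]))] [(np.int32(1192), array([0.278 , 1.2637])), (np.int32(336), array([0.571 , 0.0479]))]
```

View pics/cmp.png

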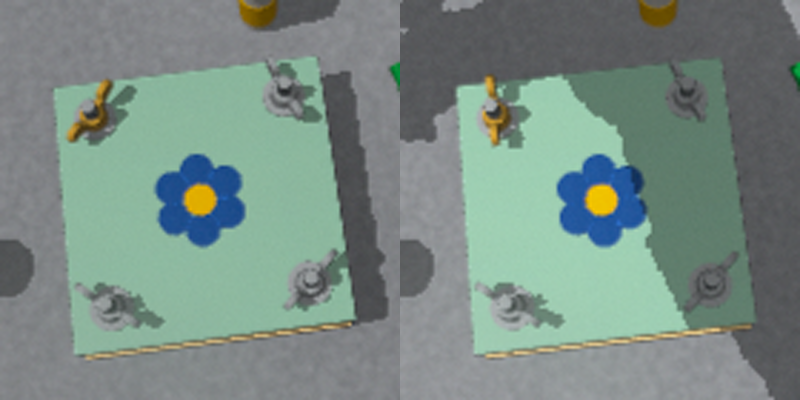

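Compare: before on the left, now on the right. The brass wings now lie parallel to the press edge, the press has shifted by only about 1 mm, and the arm is clear. Handing in.

```bash
python3 -c "
from bench import ctrl
print(ctrl.sign_off())"
```

```text
the job is handed in; nothing more can be done
None
```

The brass wing nut is seated finger-tight, turned down in four pushing strokes, and the job was handed in at about 24 s; the last push at the stop slid the press about 1 mm, and I never touched the egg, glue stick or felt pen.

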